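# Set up a small riser for glue-up under a weight

## Task

Set up the little riser for gluing: lay one of the two matching short feet flat and centred on each black pad, lengthwise along the pad, then lay the thin top board flat across both feet, centred between the pads and square to them, and finally stand the carton of screws upright, right way up, on the middle of the top board as a weight, its long side along the board. Leave the square-section stick and the tape measure where they are.

Things in the scene. Friction and masses are not known exactly. Their poses are not given: they have to be found in the camera images.
- foot_a_center (a point): One of two identical feet: plain brown wooden block 110 long x 40 wide x 22 thick (mm), lying flat and loose. The point is its centre, 11 mm above its underside; its y axis runs along the 110 mm length, x across the 40 mm width, z up. Either foot may go on either pad.
- foot_b_center (a point): The other foot, identical to foot_a: 110 x 40 x 22 mm; the point is its centre, y along the 110 mm length, x across the 40 mm width, z up.
- top_board_center (a point): The top board: a loose pale wooden board 140 long x 45 wide x 19 thick (mm), lying flat, longer and thinner than the feet. The point is its centre, 9.5 mm above its underside; y runs along the 140 mm length, x across the 45 mm width, z up.
- carton_center (a point): The carton of screws: a closed printed cardboard box, white and green, 105 long x 66 wide x 50 high (mm), 0.4 to 0.7 kg, standing upright. The point is its centre, 25 mm above its underside; y runs along the 105 mm length, x across the 66 mm width, z up.
- pad_a_center (a point): One of two thin black rubber pads, 130 long x 50 wide x 3 thick (mm), screwed to the worktop and not movable, the left one as the robot sees it. The point is the centre of its upper face, 3 mm above the worktop; x runs along the 130 mm length, y across the width. The two pads are parallel, side by side across their width, 86 to 96 mm from centre to centre, pad_b on the -y side of pad_a; so with a foot on each there are about 46 to 56 mm free between the feet.
- pad_b_center (a point): The other rubber pad, the right one: 130 x 50 x 3 mm, fixed, parallel to pad_a; the point is the centre of its upper face, x along the length, y across.
- thick_stick_center (a point): Bystander: a reddish-brown wooden stick of square section, 170 long x 30 x 30 mm, lying loose behind the pads; no part of the riser, leave it. The point is its centre, y along its length.
- tape_center (a point): Bystander: a tape measure in a grey and black case, 38 x 84 x 68 mm high, standing loose behind the pads; leave it. The point is the centre of its case, y along the 84 mm.
Not all that is in view belongs to the job. What is shaped like the part that bears pad_a_center but green is not meant. Leave any turquoise look-alike of the part that bears foot_b_center alone.

How it is judged:
By the outcome, as a careful person would: the job done as asked, in the order asked, and still so for the second after the job is handed in, with the robot touching nothing.
It also fails if it takes over 96 s, if anything falls off the work surface, if the arm or the gripper's body presses on something with over 40 N, if the wrist force passes 120 N, or if a joint passes its speed limit or range.

## Robot

A 6-joint arm with a two-finger parallel gripper is mounted at the origin on a cart in front of the work surface, level with it; the furniture and walls round the work are solid. World frame = base frame: x ahead of the robot, y to its left, z up, the work surface at z = 0. Lengths are in m, angles in rad, forces in N, time in s.
With the tool pointing down it reaches from about 0.275 to 0.875 m from the base axis. Payload 12.5 kg.
Tool frame: the origin (TCP) lies on the centre line of the jaws, within the pads' length; the fingertips stand bot.finger_overhang ahead of it and the grasp point (between the pads) lies 6 mm ahead of it (bot.finger_overhang is the distance from the TCP to the fingertips, in m); z points along the fingers, y is the line along which they close (so a half turn about z gives the same grasp; the last joint's range is limited). The gripper opens to 85 mm and grips with 20 to 120 N. Pads are 22 mm wide; open, the fingers measure 114 mm over their backs; the gripper's body (76 mm by 85 mm) begins 54 mm behind the grasp point. The pads swing forward as they close: fully open they stand 13 mm farther back than shut.
Start: joints at [1.082, 0.351, 1.652, -0, 1.139, -0.085], TCP at [0.216, 0.506, 0.256] pointing down, gripper open.
Joint ranges: [-2.75, 2.75], [-0.79, 2.1], [0.01, 2.65], [-1.57, 4.71], [0.07, 3.14], [-2.87, 2.87]. Speed limits (rad/s): [2.22, 2.22, 2.79, 3.14, 3.14, 3.14].

## Interface

Orientations are given as a rotation vector (axis times angle).
In Python, from plant import bot gives the robot as it stands.
- The arm moves only by the tool move_arm, never from a script. Its argument "plan" is a list of rows, each an object of numbers: "rx", "ry", "rz": the turn, a rotation vector about the tool's x, y, z in rad; "dx", "dy", "dz": the shift along the tool's x, y, z in mm; "claw": the opening in per cent of the stroke, from 0 (shut) to 100 (fully open). In form: [{"rx": .., "ry": .., "rz": .., "dx": .., "dy": .., "dz": .., "claw": ..}, ...]. A call has 1 to 5 rows; each row shifts and turns the commanded pose from where the row before left it, along the tool's axes as they then stand; what a row does not reach is not made up. A row lasts 1/12 s, in which the tool goes at most 41.7 mm and 7.16 degrees, less where a joint would pass 70% of its speed; a pose out of reach is approached as far as the arm can. A call with a gripper value outside its range is refused whole. The fingers move at their own pace and stop on an object; the grip force is fixed at half the most. Time passes only in rows, so rows that do not move let the fingers close. It gives the time, the measured TCP pose, the force, the opening and the grip force at its end, in the units of the state.
- bot.observe(): the state, without advancing time (a new reading comes with each control period).
- bot.snapshot(name): name is "side" or "top"; returns a dict with "color" (400x640x3 uint8, red, green, blue), "vertical_fov" (degrees; the focal length in pixels is half the picture's height over the tangent of half this angle, whatever the lens; pixels are square), "cx", "cy" (the principal point, pixels), "extrinsics" (4x4, takes a point from camera to world coordinates). Camera axes: x right, y down, z forward; pixel columns grow to the right and rows downward; lengths in m; the calibration is good to about 2 mm. A picture is of the moment at which its call begins. There is no depth.
- bot.hand_in(): hands the job in; it is judged then, once.
The state is a dict: "time_s": time; "joint_positions": joint angles; "qd": joint speeds; "effort": joint torques, N m; "ee_pos": TCP position; "ee_rot": TCP orientation; "force": force on the tool from outside, world axes, zero at the start; "ft_torque": the same for the moment, N m; "grip_width": finger opening in m; "gripper_force": force on a finger pad.
Only numpy, scipy, OpenCV 4.12 (cv2) and the standard library are available. Lean on these libraries where they do the work, as an engineer would, in place of code of your own. Each camera call takes 0.05 s, during which the arm holds its last target. There are 200 camera calls.

## Working session

There is one attempt and no reset: what is moved stays moved. The work goes in short steps, Python scripts to look and compute and a tool call to move; the robot and the scene stay as the last step left them, time stands still between calls to the robot, and variables do not carry over. Pictures are saved under pics/ and viewed, at most 14 in all, crops included, and the job is handed in when it is done.

Besides the shell and the picture viewer there is one more tool, called after ">>>" as a command line: name --argument value ..., lists and objects as JSON in quotes. move_arm: Moves the arm, as the interface text tells. Its arguments: {"type":"object","properties":{"plan":{"type":"array","items":{"type":"object","properties":{"rx":{"type":"number"},"ry":{"type":"number"},"rz":{"type":"number"},"dx":{"type":"number"},"dy":{"type":"number"},"dz":{"type":"number"},"claw":{"type":"number"}}}}},"required":["plan"]}

```bash
ls; mkdir -p pics; python3 - <<'E'
from plant import bot
import cv2
print(bot.observe(), bot.finger_overhang)
for n in("top","side"):
    s=bot.snapshot(n); cv2.imwrite(f"pics/{n}0.png",s["color"][:,:,::-1]); print(n,s["vertical_fov"],s["cx"],s["cy"],s["extrinsics"])
E
```

```text
pics
{'time_s': 0.0, 'joint_positions': array([ 1.08244383e+00,  3.51224835e-01,  1.65246443e+00,  5.42646488e-06,
        1.13912584e+00, -8.46293145e-02]), 'qd': array([ 5.97824308e-04, -1.34976147e-03,  9.60133433e-05, -2.09037782e-04,
       -2.00744626e-03,  2.30626067e-06]), 'effort': array([-6.77250955e-04, -5.06081736e+01, -2.91408098e+01,  3.66482686e-05,
        4.38302857e-03,  2.81500962e-05]), 'ee_pos': array([0.21590134, 0.50549771, 0.25574933]), 'ee_rot': array([-6.29801989e-01, -3.07745843e+00,  1.83957236e-03]), 'force': array([0.95305382, 0.27513076, 0.29034152]), 'ft_torque': array([ 0.01104481, -0.03679162,  0.01932247]), 'gripper_force': 0.0, 'grip_width': 0.08534433551595144} 0.025
top 44.94252022678765 317.80783938211823 194.31909070231177 [[-3.02669856e-04 -9.96177397e-01  8.73527456e-02  4.44314083e-01]
 [-9.99991001e-01 -6.81226148e-05 -4.24175953e-03  1.60645308e-03]
 [ 4.23149566e-03 -8.73532434e-02 -9.96168412e-01  1.54880186e+00]
 [ 0.00000000e+00  0.00000000e+00  0.00000000e+00  1.00000000e+00]]
side 42.0290433066494 321.21388671771575 192.5532122546949 [[ 0.03914034  0.69147328 -0.72134093  1.60992132]
 [ 0.99918704 -0.02010606  0.03494287 -0.06083931]
 [ 0.00965874 -0.72212219 -0.69169809  1.07251176]
 [ 0.          0.          0.          1.        ]]
```

View pics/top0.png

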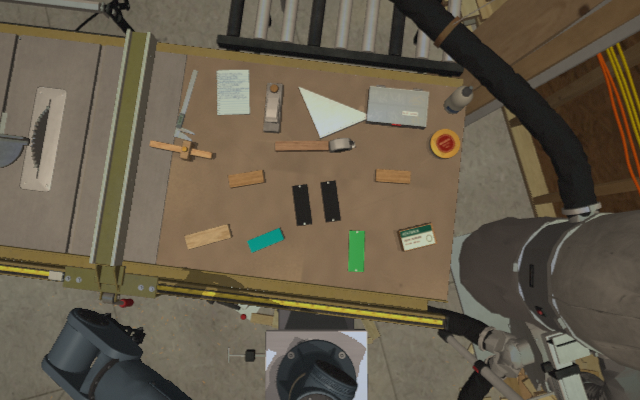

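View pics/side0.png

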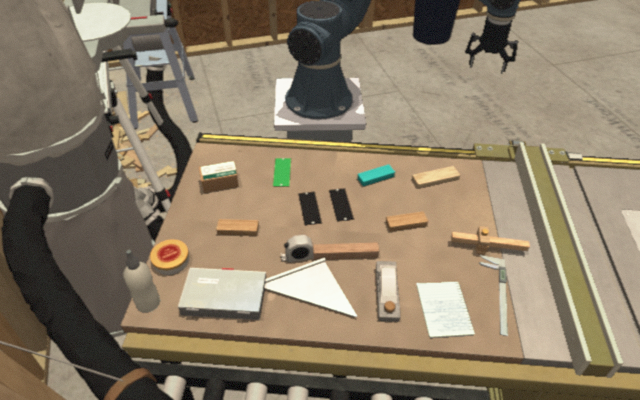

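The top view shows the feet at about (247,178) and (393,176), the board at (208,236), the carton at (417,237) and the black pads at (302,205) and (331,201). The green pad, the turquoise block, and the stick and tape at (300,146) are not part of the job. The side view agrees: feet (407,222) and (238,228), board (436,177), carton (219,177), pads (308,208) and (341,205).

```bash
cat > h.py <<'E'
import numpy as np, cv2
from scipy.optimize import minimize
def cam(s):
    f=200/np.tan(np.radians(s["vertical_fov"])/2); T=np.array(s["extrinsics"])
    return f,s["cx"],s["cy"],T
def proj(s,P):
    f,cx,cy,T=cam(s); p=(np.atleast_2d(P)-T[:3,3])@T[:3,:3]
    return np.c_[f*p[:,0]/p[:,2]+cx,f*p[:,1]/p[:,2]+cy]
def unproj(s,uv,z):
    f,cx,cy,T=cam(s); d=T[:3,:3]@[(uv[0]-cx)/f,(uv[1]-cy)/f,1]; return T[:3,3]+d*(z-T[2,3])/d[2]
def box(x,y,a,L,W,z0,z1):
    c,n=np.cos(a),np.sin(a)   # a = direction of length from world x
    return np.array([[x+c*i*L/2-n*j*W/2,y+n*i*L/2+c*j*W/2,z] for i in(-1,1) for j in(-1,1) for z in(z0,z1)])
K=6
def hull(s,b,o): return cv2.convexHull(((proj(s,b)-o+.5)*K-.5).astype(np.float32))
def mask(s,uv,b0,R=32):
    o=np.round(uv).astype(int)-R
    c=cv2.resize(s["color"][o[1]:o[1]+2*R,o[0]:o[0]+2*R],None,fx=K,fy=K,interpolation=cv2.INTER_CUBIC)
    m=np.full(c.shape[:2],cv2.GC_BGD,np.uint8)
    h=hull(s,b0,o); t=np.zeros_like(m); cv2.fillConvexPoly(t,h.astype(int),1)
    m[cv2.dilate(t,np.ones((5*K,5*K)))>0]=cv2.GC_PR_BGD
    m[t>0]=cv2.GC_PR_FGD; m[cv2.erode(t,np.ones((5*K,5*K)))>0]=cv2.GC_FGD
    cv2.grabCut(c,m,None,np.zeros((1,65)),np.zeros((1,65)),6,cv2.GC_INIT_WITH_MASK)
    return c,((m==1)|(m==3)).astype(np.uint8),o
def fit(views,p0,L,W,z0,z1):
    """views: list of (snapshot, approx uv)"""
    M=[(s,)+mask(s,proj(s,[p0[0],p0[1],(z0+z1)/2])[0],box(*p0,L,W,z0,z1)) for s in views]
    def cost(q):
        e=0
        for s,c,m,o in M:
            t=np.zeros_like(m); cv2.fillConvexPoly(t,np.round(hull(s,box(q[0]/1e3,q[1]/1e3,q[2]/50,L,W,z0,z1),o)*16).astype(int),1,shift=4)
            e+=(t!=m).sum()/m.sum()
        return e
    q0=np.array([p0[0]*1e3,p0[1]*1e3,p0[2]*50])
    r=minimize(cost,q0,method="Nelder-Mead",options=dict(initial_simplex=q0+np.array([[0,0,0],[6,0,0],[0,6,0],[0,0,6]]),xatol=.05,fatol=1e-4))
    p=np.array([r.x[0]/1e3,r.x[1]/1e3,r.x[2]/50]); ims=[]
    for s,c,m,o in M:
        im=c[:,:,::-1].copy(); cs,_=cv2.findContours(m,cv2.RETR_EXTERNAL,cv2.CHAIN_APPROX_NONE)
        cv2.drawContours(im,cs,-1,(0,0,255),1); cv2.polylines(im,[hull(s,box(*p,L,W,z0,z1),o).astype(int)],True,(255,255,0),1)
        ims.append(cv2.resize(im,(260,260)))
    return p,r.fun,np.vstack(ims)
def ends(s,u1,u2,z):
    a,b=unproj(s,u1,z),unproj(s,u2,z); m=(a+b)/2; return [m[0],m[1],np.arctan2(*(b-a)[1::-1])]
DIM=dict(foot=(.11,.04,0,.022),board=(.14,.045,0,.019),carton=(.105,.066,0,.05),pad=(.13,.05,0,.003))
E
cat > m.py <<'E'
from plant import bot
from h import *
t,s=bot.snapshot("top"),bot.snapshot("side")
I=dict(foot1=((232,181),(263,175)),foot2=((377,175),(409,177)),board=((187,244),(230,229)),carton=((401,239),(434,235)),pad_a=((300,186),(305,224)),pad_b=((327,182),(336,219)))
ims=[]
for n,(a,b) in I.items():
    d=DIM[n[:3] if n[0]=='p' else n.rstrip('12')]
    p0=ends(t,a,b,d[3])
    o=[]
    for v in([t,s],[t],[s]):
        p,c,im=fit(v,p0,*d); o.append(f"{p[0]*1e3:.1f} {p[1]*1e3:.1f} {np.degrees(p[2])%180:.1f} c{c:.2f}")
        if len(v)==2: ims.append(im)
    print(n,*o,sep=" | ")
cv2.imwrite("pics/fit1.png",cv2.resize(np.vstack([np.hstack(ims[:3]),np.hstack(ims[3:])]),(600,796))[:,:][:600]) if 0 else cv2.imwrite("pics/fit1.png",cv2.resize(np.hstack(ims),(800,267)) if 0 else cv2.resize(np.vstack([np.hstack(ims[:3]),np.hstack(ims[3:])]),(450,600)))
E
python3 m.py
```

```text
foot1 | 628.5 223.0 99.6 c0.14 | 629.0 222.1 99.3 c0.05 | 626.2 225.2 99.8 c0.05
foot2 | 636.6 -242.4 86.0 c0.13 | 637.1 -242.3 86.1 c0.03 | 635.2 -242.5 86.9 c0.07
board | 445.8 343.1 105.4 c0.17 | 446.5 343.3 105.4 c0.05 | 442.6 343.8 106.0 c0.07
carton | 445.3 -311.5 102.4 c0.22 | 445.6 -310.0 103.5 c0.07 | 439.0 -313.0 102.4 c0.06
pad_a | 545.2 47.3 7.3 c0.13 | 547.3 46.9 7.3 c0.04 | 542.8 47.6 7.5 c0.04
pad_b | 557.4 -44.3 8.0 c0.12 | 558.8 -44.7 7.5 c0.04 | 555.1 -44.0 8.1 c0.05
```

View pics/fit1.png

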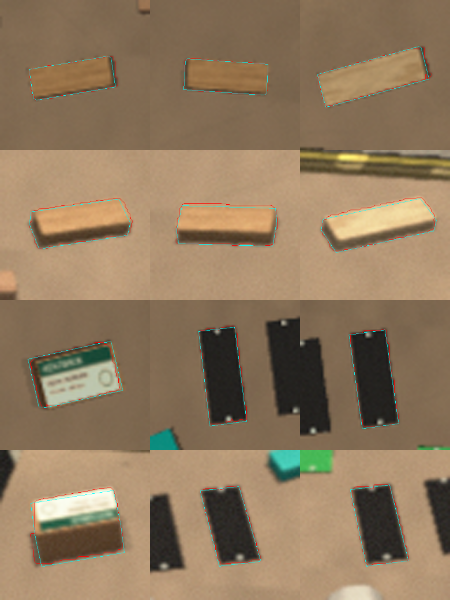

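The hulls fit all six parts closely in both views, so I can start moving. Both pads lie at a yaw of about 7.6° and are 92.4 mm apart. Next I'll write the move helper.

```bash
cat > go.py <<'E'
import sys,numpy as np
from scipy.spatial.transform import Rotation as Ro
from plant import bot
def plan(x,y,z,yaw,pos=None,R=None):
    st=bot.observe(); p=st["ee_pos"]; R=Ro.from_rotvec(st["ee_rot"]).as_matrix()
    cur=np.degrees(np.arctan2(R[1,1],R[0,1])); d=(yaw-cur+90)%180-90
    sh=R.T@(np.array([x,y,z])*1e-3-p)*1e3
    # levelling: rotation to make tool z straight down
    tilt=R.T@[0,0,-1]; 
    print("pos",np.round(p*1e3,1),"yaw %.1f"%cur,"t %.1f"%st["time_s"],"grip %.1f"%(st["grip_width"]*1e3),"F",np.round(st["force"],1),"q6 %.2f"%st["joint_positions"][5])
    n=int(np.ceil(np.linalg.norm(sh)/40)); m=int(np.ceil(abs(d)/7))
    print("shift",np.round(sh,1),"rows",n,"each",np.round(sh/max(n,1),1),"| rz tot %.3f"%-np.radians(d),"rows",m,"each %.4f"%(-np.radians(d)/max(m,1)),"| tilt rx,ry",np.round([-tilt[1],tilt[0]],4))
if __name__=="__main__": plan(*map(float,sys.argv[1:5]))
E
python3 go.py 628.5 223 120 9.6
```

```text
pos [216.  505.6 256. ] yaw 66.9 t 0.2 grip 85.6 F [-0.6 -0.4  0.2] q6 -0.08
shift [-490.4  -97.7  136. ] rows 13 each [-37.7  -7.5  10.5] | rz tot 0.999 rows 9 each 0.1110 | tilt rx,ry [-0.0007 -0.    ]
```

>>> move_arm --plan '[{"dx":-37.7,"dy":-7.5,"dz":10},{"dx":-37.7,"dy":-7.5,"dz":10},{"dx":-37.7,"dy":-7.5,"dz":10},{"dx":-37.7,"dy":-7.5,"dz":10},{"dx":-37.7,"dy":-7.5,"dz":10}]'

```text
invalid input at $.plan[0]: expected keys rx, ry, rz, dx, dy, dz, claw
```

>>> move_arm --plan '[{"dx":-37.7,"dy":-7.5,"dz":10},{"dx":-37.7,"dy":-7.5,"dz":10},{"dx":-37.7,"dy":-7.5,"dz":10},{"dx":-37.7,"dy":-7.5,"dz":10},{"dx":-37.7,"dy":-7.5,"dz":10}]'

```text
invalid input at $.plan[0]: expected keys rx, ry, rz, dx, dy, dz, claw
```

>>> move_arm --plan '[{"dx":-37.7,"dy":-7.5,"dz":10},{"dx":-37.7,"dy":-7.5,"dz":10},{"dx":-37.7,"dy":-7.5,"dz":10},{"rz":0.111},{"rz":0.111}]'

```text
invalid input at $.plan[0]: expected keys rx, ry, rz, dx, dy, dz, claw
```

>>> move_arm --plan '[{"rz":0.111},{"rz":0.111},{"rz":0.111},{"rz":0.111},{"rz":0.111}]'

```text
invalid input at $.plan[0]: expected keys rx, ry, rz, dx, dy, dz, claw
```

>>> move_arm --plan '[{"rz":0.111},{"rz":0.111},{"claw":100},{"claw":100}]'

```text
invalid input at $.plan[0]: expected keys rx, ry, rz, dx, dy, dz, claw
```

```bash
python3 go.py 628.5 223 120 9.6; python3 - <<'E'
from plant import bot
from h import *
ims=[]
for n in("top","side"):
    s=bot.snapshot(n); st=bot.observe(); u=proj(s,st["ee_pos"])[0]; o=np.round(u).astype(int)-50
    c=cv2.resize(s["color"][o[1]:o[1]+100,o[0]:o[0]+100,::-1],(400,400),interpolation=cv2.INTER_CUBIC)
    from scipy.spatial.transform import Rotation as Ro
    R=Ro.from_rotvec(st["ee_rot"]).as_matrix()
    for k in(-.057,0,.057):
      for zz in (0.012,):
        v=((proj(s,st["ee_pos"]+R@[0,k,zz])[0]-o+.5)*4).astype(int); cv2.circle(c,tuple(map(int,v)),2,(0,0,255),-1)
    ims.append(c)
cv2.imwrite("pics/g1.png",np.hstack(ims))
E
```

```text
pos [216.  505.6 256. ] yaw 66.9 t 0.2 grip 85.6 F [-0.6 -0.4  0.2] q6 -0.08
shift [-490.4  -97.7  136. ] rows 13 each [-37.7  -7.5  10.5] | rz tot 0.999 rows 9 each 0.1110 | tilt rx,ry [-0.0007 -0.    ]
```

View pics/g1.png

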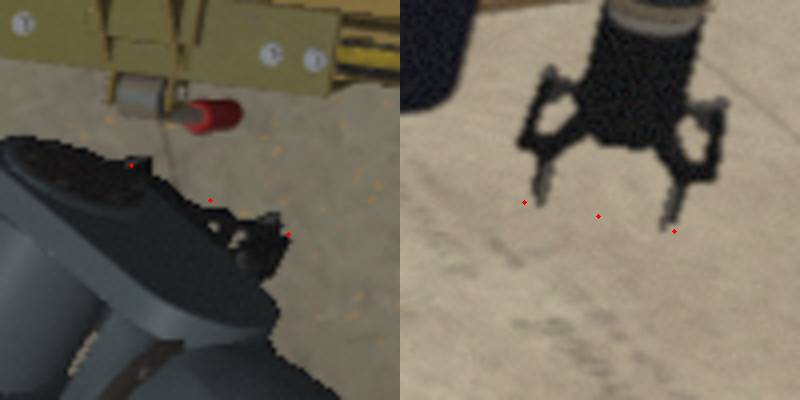

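Every key has to be given in each row, so nothing moved. The side crop (right half) shows fingertips at (541,205) and (663,228). Their midpoint matches the projected TCP to about 1 px, so the calibration fits the arm.

>>> move_arm --plan '[{"rx":0,"ry":0,"rz":0,"dx":-37.7,"dy":-7.5,"dz":10,"claw":100},{"rx":0,"ry":0,"rz":0,"dx":-37.7,"dy":-7.5,"dz":10,"claw":100},{"rx":0,"ry":0,"rz":0,"dx":-37.7,"dy":-7.5,"dz":10,"claw":100},{"rx":0,"ry":0,"rz":0,"dx":-37.7,"dy":-7.5,"dz":10,"claw":100},{"rx":0,"ry":0,"rz":0,"dx":-37.7,"dy":-7.5,"dz":10,"claw":100}]'

```text
time_s: 0.72
ee_pos: [0.3759, 0.396, 0.2059]
ee_rot: [0.629, 3.078, 0.0]
force: [1.1, 1.6, 0.5]
grip_width: 0.0855
gripper_force: 0.0
```

>>> move_arm --plan '[{"rx":0,"ry":0,"rz":0,"dx":-37.7,"dy":-7.5,"dz":10,"claw":100},{"rx":0,"ry":0,"rz":0,"dx":-37.7,"dy":-7.5,"dz":10,"claw":100},{"rx":0,"ry":0,"rz":0,"dx":-37.7,"dy":-7.5,"dz":10,"claw":100},{"rx":0,"ry":0,"rz":0,"dx":-37.7,"dy":-7.5,"dz":10,"claw":100},{"rx":0,"ry":0,"rz":0,"dx":-37.7,"dy":-7.5,"dz":10,"claw":100}]'

```text
time_s: 1.13
ee_pos: [0.5347, 0.2873, 0.1558]
ee_rot: [-0.63, -3.078, -0.0]
force: [0.5, 0.6, 0.2]
grip_width: 0.0853
gripper_force: 0.0
```

>>> move_arm --plan '[{"rx":0,"ry":0,"rz":0,"dx":-37.7,"dy":-7.5,"dz":10,"claw":100},{"rx":0,"ry":0,"rz":0,"dx":-37.7,"dy":-7.5,"dz":10,"claw":100},{"rx":0,"ry":0,"rz":0,"dx":-37.7,"dy":-7.5,"dz":10,"claw":100},{"rx":0,"ry":0,"rz":0.111,"dx":0,"dy":0,"dz":0,"claw":100},{"rx":0,"ry":0,"rz":0.111,"dx":0,"dy":0,"dz":0,"claw":100}]'

```text
time_s: 1.55
ee_pos: [0.6295, 0.2217, 0.1249]
ee_rot: [-0.978, -2.984, 0.001]
force: [-0.4, 0.3, 0.6]
grip_width: 0.0852
gripper_force: 0.0
```

>>> move_arm --plan '[{"rx":0,"ry":0,"rz":0.111,"dx":0,"dy":0,"dz":0,"claw":100},{"rx":0,"ry":0,"rz":0.111,"dx":0,"dy":0,"dz":0,"claw":100},{"rx":0,"ry":0,"rz":0.111,"dx":0,"dy":0,"dz":0,"claw":100},{"rx":0,"ry":0,"rz":0.111,"dx":0,"dy":0,"dz":0,"claw":100},{"rx":0,"ry":0,"rz":0.111,"dx":0,"dy":0,"dz":0,"claw":100}]'

```text
time_s: 1.97
ee_pos: [0.6284, 0.2235, 0.1261]
ee_rot: [-1.756, -2.605, 0.0]
force: [-0.5, -0.0, -0.2]
grip_width: 0.0854
gripper_force: 0.0
```

>>> move_arm --plan '[{"rx":0,"ry":0,"rz":0.111,"dx":0,"dy":0,"dz":0,"claw":100},{"rx":0,"ry":0,"rz":0.111,"dx":0,"dy":0,"dz":0,"claw":100},{"rx":0,"ry":0,"rz":0,"dx":0,"dy":0,"dz":0,"claw":100},{"rx":0,"ry":0,"rz":0,"dx":0,"dy":0,"dz":0,"claw":100}]'

```text
time_s: 2.3
ee_pos: [0.6284, 0.2235, 0.1262]
ee_rot: [-2.023, -2.403, 0.0]
force: [-0.0, 0.2, -0.4]
grip_width: 0.0852
gripper_force: 0.0
```

```bash
python3 go.py 628.5 223 28 9.6
```

```text
pos [628.4 223.5 126.2] yaw 9.8 t 2.3 grip 85.2 F [-0.   0.2 -0.4] q6 0.10
shift [-0.5  0.  98.2] rows 3 each [-0.2  0.  32.7] | rz tot 0.004 rows 1 each 0.0038 | tilt rx,ry [-0.0002  0.    ]
```

>>> move_arm --plan '[{"rx":0,"ry":0,"rz":0,"dx":0,"dy":0,"dz":33,"claw":100},{"rx":0,"ry":0,"rz":0,"dx":0,"dy":0,"dz":33,"claw":100},{"rx":0,"ry":0,"rz":0,"dx":0,"dy":0,"dz":22,"claw":100},{"rx":0,"ry":0,"rz":0,"dx":0,"dy":0,"dz":10,"claw":100},{"rx":0,"ry":0,"rz":0,"dx":0,"dy":0,"dz":0,"claw":100}]'

```text
time_s: 2.72
ee_pos: [0.6273, 0.2232, 0.026]
ee_rot: [-2.023, -2.401, 0.005]
force: [0.0, -0.5, -0.8]
grip_width: 0.0859
gripper_force: 0.0
```

>>> move_arm --plan '[{"rx":0,"ry":0,"rz":0,"dx":0,"dy":0,"dz":0,"claw":20},{"rx":0,"ry":0,"rz":0,"dx":0,"dy":0,"dz":0,"claw":20},{"rx":0,"ry":0,"rz":0,"dx":0,"dy":0,"dz":0,"claw":20},{"rx":0,"ry":0,"rz":0,"dx":0,"dy":0,"dz":0,"claw":20},{"rx":0,"ry":0,"rz":0,"dx":0,"dy":0,"dz":0,"claw":20}]'

```text
time_s: 3.13
ee_pos: [0.6294, 0.2238, 0.03]
ee_rot: [2.026, 2.399, 0.004]
force: [-0.5, 0.1, 6.7]
grip_width: 0.039
gripper_force: 62.1
```

>>> move_arm --plan '[{"rx":0,"ry":0,"rz":0,"dx":0,"dy":0,"dz":0,"claw":20},{"rx":0,"ry":0,"rz":0,"dx":0,"dy":0,"dz":0,"claw":20},{"rx":0,"ry":0,"rz":0,"dx":0,"dy":0,"dz":0,"claw":20},{"rx":0,"ry":0,"rz":0,"dx":0,"dy":0,"dz":0,"claw":20},{"rx":0,"ry":0,"rz":0,"dx":0,"dy":0,"dz":0,"claw":20}]'

```text
time_s: 3.55
ee_pos: [0.6294, 0.2238, 0.03]
ee_rot: [2.026, 2.399, 0.003]
force: [-1.4, -0.7, 7.1]
grip_width: 0.0388
gripper_force: 62.0
```

>>> move_arm --plan '[{"rx":0,"ry":0,"rz":0,"dx":0,"dy":0,"dz":-20,"claw":20},{"rx":0,"ry":0,"rz":0,"dx":0,"dy":0,"dz":-40,"claw":20},{"rx":0,"ry":0,"rz":0,"dx":0,"dy":0,"dz":-35,"claw":20},{"rx":0,"ry":0,"rz":0,"dx":0,"dy":0,"dz":0,"claw":20},{"rx":0,"ry":0,"rz":0,"dx":0,"dy":0,"dz":0,"claw":20}]'

```text
time_s: 3.97
ee_pos: [0.6296, 0.2239, 0.1262]
ee_rot: [2.025, 2.398, 0.006]
force: [0.2, 0.3, -0.7]
grip_width: 0.0388
gripper_force: 61.2
```

```bash
python3 go.py 545.2 47.3 100 97.6
```

```text
pos [629.6 223.9 126.2] yaw 9.6 t 4.0 grip 38.8 F [ 0.2  0.3 -0.7] q6 0.10
shift [-160.  -112.9   25.5] rows 5 each [-32.  -22.6   5.1] | rz tot -1.535 rows 13 each -0.1181 | tilt rx,ry [ 0.0049 -0.0005]
```

>>> move_arm --plan '[{"rx":0,"ry":0,"rz":0,"dx":-32,"dy":-22.6,"dz":5,"claw":20},{"rx":0,"ry":0,"rz":0,"dx":-32,"dy":-22.6,"dz":5,"claw":20},{"rx":0,"ry":0,"rz":0,"dx":-32,"dy":-22.6,"dz":5,"claw":20},{"rx":0,"ry":0,"rz":0,"dx":-32,"dy":-22.6,"dz":5,"claw":20},{"rx":0,"ry":0,"rz":0,"dx":-32,"dy":-22.6,"dz":5,"claw":20}]'

```text
time_s: 4.38
ee_pos: [0.542, 0.0456, 0.0972]
ee_rot: [-2.026, -2.4, 0.002]
force: [2.0, 0.4, -0.9]
grip_width: 0.0387
gripper_force: 61.1
```

>>> move_arm --plan '[{"rx":0,"ry":0,"rz":-0.118,"dx":0,"dy":0,"dz":0,"claw":20},{"rx":0,"ry":0,"rz":-0.118,"dx":0,"dy":0,"dz":0,"claw":20},{"rx":0,"ry":0,"rz":-0.118,"dx":0,"dy":0,"dz":0,"claw":20},{"rx":0,"ry":0,"rz":-0.118,"dx":0,"dy":0,"dz":0,"claw":20},{"rx":0,"ry":0,"rz":-0.118,"dx":0,"dy":0,"dz":0,"claw":20}]'

```text
time_s: 4.8
ee_pos: [0.5431, 0.0468, 0.0973]
ee_rot: [-1.233, -2.888, 0.001]
force: [0.3, 0.2, -0.7]
grip_width: 0.0386
gripper_force: 61.1
```

>>> move_arm --plan '[{"rx":0,"ry":0,"rz":-0.118,"dx":0,"dy":0,"dz":0,"claw":20},{"rx":0,"ry":0,"rz":-0.118,"dx":0,"dy":0,"dz":0,"claw":20},{"rx":0,"ry":0,"rz":-0.118,"dx":0,"dy":0,"dz":0,"claw":20},{"rx":0,"ry":0,"rz":-0.118,"dx":0,"dy":0,"dz":0,"claw":20},{"rx":0,"ry":0,"rz":-0.118,"dx":0,"dy":0,"dz":0,"claw":20}]'

```text
time_s: 5.22
ee_pos: [0.5431, 0.0469, 0.0973]
ee_rot: [-0.34, -3.121, 0.0]
force: [-1.0, 0.2, -0.7]
grip_width: 0.0386
gripper_force: 61.1
```

>>> move_arm --plan '[{"rx":0,"ry":0,"rz":-0.118,"dx":0,"dy":0,"dz":0,"claw":20},{"rx":0,"ry":0,"rz":-0.118,"dx":0,"dy":0,"dz":0,"claw":20},{"rx":0,"ry":0,"rz":-0.118,"dx":0,"dy":0,"dz":0,"claw":20},{"rx":0,"ry":0,"rz":0,"dx":0,"dy":0,"dz":0,"claw":20},{"rx":0,"ry":0,"rz":0,"dx":0,"dy":0,"dz":0,"claw":20}]'

```text
time_s: 5.63
ee_pos: [0.5433, 0.0469, 0.0976]
ee_rot: [0.2, -3.134, -0.0]
force: [-0.4, -0.3, -0.9]
grip_width: 0.0382
gripper_force: 61.1
```

```bash
python3 go.py 545.2 47.3 35 97.6
```

```text
pos [543.3  46.9  97.6] yaw 97.3 t 5.6 grip 38.2 F [-0.4 -0.3 -0.9] q6 -1.70
shift [-2.   0.1 62.6] rows 2 each [-1.   0.1 31.3] | rz tot -0.005 rows 1 each -0.0051 | tilt rx,ry [ 0.0002 -0.0013]
```

>>> move_arm --plan '[{"rx":0,"ry":0,"rz":-0.005,"dx":-2,"dy":0,"dz":30,"claw":20},{"rx":0,"ry":0,"rz":0,"dx":0,"dy":0,"dz":20,"claw":20},{"rx":0,"ry":0,"rz":0,"dx":0,"dy":0,"dz":10,"claw":20},{"rx":0,"ry":0,"rz":0,"dx":0,"dy":0,"dz":3.6,"claw":20},{"rx":0,"ry":0,"rz":0,"dx":0,"dy":0,"dz":0,"claw":20}]'

```text
time_s: 6.05
ee_pos: [0.5454, 0.0472, 0.0343]
ee_rot: [0.211, -3.133, -0.0]
force: [0.0, -0.7, -0.4]
grip_width: 0.0385
gripper_force: 61.1
```

>>> move_arm --plan '[{"rx":0,"ry":0,"rz":0,"dx":0,"dy":0,"dz":0.6,"claw":20},{"rx":0,"ry":0,"rz":0,"dx":0,"dy":0,"dz":0,"claw":20}]'

```text
time_s: 6.22
ee_pos: [0.5463, 0.0472, 0.0348]
ee_rot: [-0.212, 3.133, -0.0]
force: [0.5, 0.3, -0.5]
grip_width: 0.0386
gripper_force: 61.1
```

>>> move_arm --plan '[{"rx":0,"ry":0,"rz":0,"dx":0,"dy":0,"dz":0.8,"claw":20},{"rx":0,"ry":0,"rz":0,"dx":0,"dy":0,"dz":0.8,"claw":20},{"rx":0,"ry":0,"rz":0,"dx":0,"dy":0,"dz":0,"claw":20}]'

```text
time_s: 6.47
ee_pos: [0.5462, 0.0472, 0.0331]
ee_rot: [-0.213, 3.133, -0.0]
force: [-0.3, 0.2, 4.4]
grip_width: 0.0384
gripper_force: 61.5
```

>>> move_arm --plan '[{"rx":0,"ry":0,"rz":0,"dx":0,"dy":0,"dz":0,"claw":70},{"rx":0,"ry":0,"rz":0,"dx":0,"dy":0,"dz":0,"claw":70},{"rx":0,"ry":0,"rz":0,"dx":0,"dy":0,"dz":0,"claw":70},{"rx":0,"ry":0,"rz":0,"dx":0,"dy":0,"dz":0,"claw":70},{"rx":0,"ry":0,"rz":0,"dx":0,"dy":0,"dz":-15,"claw":70}]'

```text
time_s: 6.88
ee_pos: [0.5444, 0.0471, 0.0456]
ee_rot: [0.213, -3.13, -0.0]
force: [-1.4, -0.5, 0.2]
grip_width: 0.0598
gripper_force: 0.0
```

>>> move_arm --plan '[{"rx":0,"ry":0,"rz":0,"dx":0,"dy":0,"dz":-40,"claw":100},{"rx":0,"ry":0,"rz":0,"dx":0,"dy":0,"dz":-40,"claw":100},{"rx":0,"ry":0,"rz":0,"dx":0,"dy":0,"dz":-20,"claw":100},{"rx":0,"ry":0,"rz":0,"dx":0,"dy":0,"dz":0,"claw":100},{"rx":0,"ry":0,"rz":0,"dx":0,"dy":0,"dz":0,"claw":100}]'

```text
time_s: 7.3
ee_pos: [0.5461, 0.0472, 0.1483]
ee_rot: [-0.214, 3.132, -0.0]
force: [-0.2, -0.0, -0.9]
grip_width: 0.0855
gripper_force: 0.0
```

```bash
python3 go.py 636.6 -242.4 130 176
```

```text
pos [546.1  47.2 148.3] yaw 97.8 t 7.3 grip 85.5 F [-0.2 -0.  -0.9] q6 -1.71
shift [ -50.3 -299.2   18.5] rows 8 each [ -6.3 -37.4   2.3] | rz tot -1.365 rows 12 each -0.1137 | tilt rx,ry [-0.0003  0.0021]
```

>>> move_arm --plan '[{"rx":0,"ry":0,"rz":0,"dx":-6.3,"dy":-37.4,"dz":2.3,"claw":100},{"rx":0,"ry":0,"rz":0,"dx":-6.3,"dy":-37.4,"dz":2.3,"claw":100},{"rx":0,"ry":0,"rz":0,"dx":-6.3,"dy":-37.4,"dz":2.3,"claw":100},{"rx":0,"ry":0,"rz":0,"dx":-6.3,"dy":-37.4,"dz":2.3,"claw":100},{"rx":0,"ry":0,"rz":0,"dx":-6.3,"dy":-37.4,"dz":2.3,"claw":100}]'

```text
time_s: 7.72
ee_pos: [0.6019, -0.1354, 0.1339]
ee_rot: [0.214, -3.132, -0.002]
force: [1.4, 0.2, 0.1]
grip_width: 0.0851
gripper_force: 0.0
```

>>> move_arm --plan '[{"rx":0,"ry":0,"rz":0,"dx":-6.3,"dy":-37.4,"dz":2.3,"claw":100},{"rx":0,"ry":0,"rz":0,"dx":-6.3,"dy":-37.4,"dz":2.3,"claw":100},{"rx":0,"ry":0,"rz":0,"dx":-6.3,"dy":-37.4,"dz":2.3,"claw":100},{"rx":0,"ry":0,"rz":0.1185,"dx":0,"dy":0,"dz":0,"claw":100},{"rx":0,"ry":0,"rz":0.1185,"dx":0,"dy":0,"dz":0,"claw":100}]'

```text
time_s: 8.13
ee_pos: [0.6355, -0.2443, 0.1261]
ee_rot: [-0.17, -3.134, -0.002]
force: [-0.4, 0.8, -0.7]
grip_width: 0.0857
gripper_force: 0.0
```

>>> move_arm --plan '[{"rx":0,"ry":0,"rz":0.1185,"dx":0,"dy":0,"dz":0,"claw":100},{"rx":0,"ry":0,"rz":0.1185,"dx":0,"dy":0,"dz":0,"claw":100},{"rx":0,"ry":0,"rz":0.1185,"dx":0,"dy":0,"dz":0,"claw":100},{"rx":0,"ry":0,"rz":0.1185,"dx":0,"dy":0,"dz":0,"claw":100},{"rx":0,"ry":0,"rz":0.1185,"dx":0,"dy":0,"dz":0,"claw":100}]'

```text
time_s: 8.55
ee_pos: [0.6355, -0.2421, 0.1267]
ee_rot: [-1.075, -2.949, -0.0]
force: [-0.2, -0.6, 0.1]
grip_width: 0.0852
gripper_force: 0.0
```

>>> move_arm --plan '[{"rx":0,"ry":0,"rz":0.1185,"dx":0,"dy":0,"dz":0,"claw":100},{"rx":0,"ry":0,"rz":0.1185,"dx":0,"dy":0,"dz":0,"claw":100},{"rx":0,"ry":0,"rz":0.1185,"dx":0,"dy":0,"dz":0,"claw":100},{"rx":0,"ry":0,"rz":0.1185,"dx":0,"dy":0,"dz":0,"claw":100},{"rx":0,"ry":0,"rz":0.1185,"dx":0,"dy":0,"dz":0,"claw":100}]'

```text
time_s: 8.97
ee_pos: [0.6355, -0.2421, 0.1267]
ee_rot: [-1.889, -2.506, 0.001]
force: [-0.5, -0.2, 0.7]
grip_width: 0.0854
gripper_force: 0.0
```

>>> move_arm --plan '[{"rx":0,"ry":0,"rz":0.1185,"dx":0,"dy":0,"dz":0,"claw":100},{"rx":0,"ry":0,"rz":0.1185,"dx":0,"dy":0,"dz":0,"claw":100},{"rx":0,"ry":0,"rz":0.1185,"dx":0,"dy":0,"dz":0,"claw":100},{"rx":0,"ry":0,"rz":0,"dx":0,"dy":0,"dz":0,"claw":100},{"rx":0,"ry":0,"rz":0,"dx":0,"dy":0,"dz":0,"claw":100}]'

```text
time_s: 9.38
ee_pos: [0.6358, -0.2422, 0.1274]
ee_rot: [-2.293, -2.144, 0.001]
force: [-0.3, 0.3, -0.1]
grip_width: 0.0855
gripper_force: 0.0
```

```bash
python3 go.py 636.6 -242.4 31 176; cat > m2.py <<'E'
import sys
from plant import bot
from h import *
t,s=bot.snapshot("top"),bot.snapshot("side"); ims=[]
for a in sys.argv[1:]:
    n,x,y,w,z=a.split(","); x,y,w,z=map(float,(x,y,w,z)); L,W,_,h=DIM[n]
    o=[]
    for v in([t,s],[t],[s]):
        p,c,im=fit(v,[x/1e3,y/1e3,np.radians(w)],L,W,z/1e3,z/1e3+h); o.append(f"{p[0]*1e3:.1f} {p[1]*1e3:.1f} {np.degrees(p[2])%180:.1f} c{c:.2f}")
        if len(v)==2: ims.append(im)
    print(n,*o,sep=" | ")
import glob
cv2.imwrite("pics/m2_%d.png"%len(glob.glob("pics/m2_*")),np.hstack(ims))
E
python3 m2.py foot,545,47,7.6,3; ls pics
```

```text
pos [ 635.8 -242.2  127.4] yaw -3.8 t 9.4 grip 85.5 F [-0.3  0.3 -0.1] q6 -0.37
shift [-0.2  1.1 96.4] rows 3 each [-0.1  0.4 32.1] | rz tot 0.003 rows 1 each 0.0030 | tilt rx,ry [-0.0022 -0.0009]
foot | 547.6 47.5 7.9 c0.20 | 547.5 47.5 7.4 c0.04 | 548.7 46.7 8.9 c0.16
fit1.png
g1.png
m2_0.png
side0.png
top0.png
```

View pics/m2_0.png

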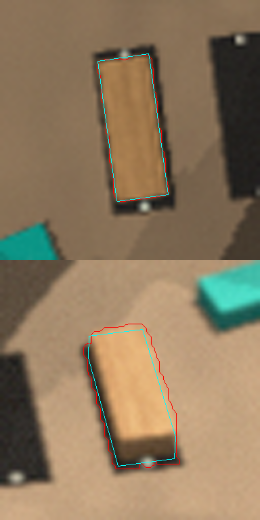

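The top crop shows the foot squarely within the pad, at 547.5, 47.5 and 7.4° against the pad's 547.3, 46.9 and 7.3°, so that placement is good. The side fit is loose only because the dark pad blurs the outline. I'll pick up foot 2 next.

>>> move_arm --plan '[{"rx":0,"ry":0,"rz":0,"dx":0,"dy":1,"dz":33,"claw":100},{"rx":0,"ry":0,"rz":0,"dx":0,"dy":0,"dz":33,"claw":100},{"rx":0,"ry":0,"rz":0,"dx":0,"dy":0,"dz":20,"claw":100},{"rx":0,"ry":0,"rz":0,"dx":0,"dy":0,"dz":10,"claw":100},{"rx":0,"ry":0,"rz":0,"dx":0,"dy":0,"dz":0,"claw":100}]'

```text
time_s: 9.9
ee_pos: [0.6362, -0.242, 0.0306]
ee_rot: [-2.294, -2.141, 0.002]
force: [-0.9, 0.5, 1.1]
grip_width: 0.0856
gripper_force: 0.0
```

>>> move_arm --plan '[{"rx":0,"ry":0,"rz":0,"dx":0,"dy":0,"dz":0,"claw":20},{"rx":0,"ry":0,"rz":0,"dx":0,"dy":0,"dz":0,"claw":20},{"rx":0,"ry":0,"rz":0,"dx":0,"dy":0,"dz":0,"claw":20},{"rx":0,"ry":0,"rz":0,"dx":0,"dy":0,"dz":0,"claw":20},{"rx":0,"ry":0,"rz":0,"dx":0,"dy":0,"dz":0,"claw":20}]'

```text
time_s: 10.32
ee_pos: [0.6383, -0.2429, 0.0349]
ee_rot: [2.296, 2.14, 0.002]
force: [-0.8, 0.6, 7.6]
grip_width: 0.0385
gripper_force: 61.9
```

>>> move_arm --plan '[{"rx":0,"ry":0,"rz":0,"dx":0,"dy":0,"dz":0,"claw":20},{"rx":0,"ry":0,"rz":0,"dx":0,"dy":0,"dz":-20,"claw":20},{"rx":0,"ry":0,"rz":0,"dx":0,"dy":0,"dz":-40,"claw":20},{"rx":0,"ry":0,"rz":0,"dx":0,"dy":0,"dz":-30,"claw":20},{"rx":0,"ry":0,"rz":0,"dx":0,"dy":0,"dz":0,"claw":20}]'

```text
time_s: 10.73
ee_pos: [0.6402, -0.2437, 0.1306]
ee_rot: [2.291, 2.135, 0.006]
force: [1.4, 0.0, 0.2]
grip_width: 0.038
gripper_force: 61.0
```

```bash
python3 go.py 558 -44.6 100 97.6
```

```text
pos [ 640.2 -243.7  130.6] yaw -4.0 t 10.7 grip 38.0 F [1.4 0.  0.2] q6 -0.36
shift [193.  -96.2  29. ] rows 6 each [ 32.2 -16.    4.8] | rz tot 1.368 rows 12 each 0.1140 | tilt rx,ry [0.01   0.0038]
```

>>> move_arm --plan '[{"rx":0,"ry":0,"rz":0,"dx":32,"dy":-16,"dz":3,"claw":20},{"rx":0,"ry":0,"rz":0,"dx":32,"dy":-16,"dz":3,"claw":20},{"rx":0,"ry":0,"rz":0,"dx":32,"dy":-16,"dz":3,"claw":20},{"rx":0,"ry":0,"rz":0,"dx":32,"dy":-16,"dz":3,"claw":20},{"rx":0,"ry":0,"rz":0,"dx":32,"dy":-16,"dz":3,"claw":20}]'

```text
time_s: 11.15
ee_pos: [0.5679, -0.076, 0.1083]
ee_rot: [2.298, 2.141, 0.001]
force: [0.6, 0.5, -0.5]
grip_width: 0.0384
gripper_force: 61.0
```

>>> move_arm --plan '[{"rx":0,"ry":0,"rz":0,"dx":32,"dy":-16,"dz":3,"claw":20},{"rx":0,"ry":0,"rz":0.114,"dx":0,"dy":0,"dz":0,"claw":20},{"rx":0,"ry":0,"rz":0.114,"dx":0,"dy":0,"dz":0,"claw":20},{"rx":0,"ry":0,"rz":0.114,"dx":0,"dy":0,"dz":0,"claw":20},{"rx":0,"ry":0,"rz":0.114,"dx":0,"dy":0,"dz":0,"claw":20}]'

```text
time_s: 11.57
ee_pos: [0.5551, -0.044, 0.1054]
ee_rot: [2.726, 1.56, 0.001]
force: [0.1, -0.2, 0.0]
grip_width: 0.0385
gripper_force: 60.9
```

>>> move_arm --plan '[{"rx":0,"ry":0,"rz":0.114,"dx":0,"dy":0,"dz":0,"claw":20},{"rx":0,"ry":0,"rz":0.114,"dx":0,"dy":0,"dz":0,"claw":20},{"rx":0,"ry":0,"rz":0.114,"dx":0,"dy":0,"dz":0,"claw":20},{"rx":0,"ry":0,"rz":0.114,"dx":0,"dy":0,"dz":0,"claw":20},{"rx":0,"ry":0,"rz":0.114,"dx":0,"dy":0,"dz":0,"claw":20}]'

```text
time_s: 11.98
ee_pos: [0.5551, -0.0442, 0.1053]
ee_rot: [3.055, 0.73, 0.001]
force: [0.4, -0.1, -1.3]
grip_width: 0.0381
gripper_force: 60.9
```

>>> move_arm --plan '[{"rx":0,"ry":0,"rz":0.114,"dx":0,"dy":0,"dz":0,"claw":20},{"rx":0,"ry":0,"rz":0.114,"dx":0,"dy":0,"dz":0,"claw":20},{"rx":0,"ry":0,"rz":0.114,"dx":0,"dy":0,"dz":0,"claw":20},{"rx":0,"ry":0,"rz":0,"dx":0,"dy":0,"dz":0,"claw":20},{"rx":0,"ry":0,"rz":0,"dx":0,"dy":0,"dz":0,"claw":20}]'

```text
time_s: 12.4
ee_pos: [0.5551, -0.0442, 0.1053]
ee_rot: [3.134, 0.213, 0.001]
force: [1.3, 0.6, -1.2]
grip_width: 0.0381
gripper_force: 60.9
```

```bash
python3 go.py 558 -44.6 40 97.6
```

```text
pos [555.1 -44.2 105.3] yaw -82.2 t 12.4 grip 38.1 F [ 1.3  0.6 -1.2] q6 1.27
shift [ 2.8  0.8 65.3] rows 2 each [ 1.4  0.4 32.6] | rz tot 0.003 rows 1 each 0.0033 | tilt rx,ry [ 0.0001 -0.0003]
```

>>> move_arm --plan '[{"rx":0,"ry":0,"rz":0.003,"dx":2.8,"dy":0.8,"dz":30,"claw":20},{"rx":0,"ry":0,"rz":0,"dx":0,"dy":0,"dz":22,"claw":20},{"rx":0,"ry":0,"rz":0,"dx":0,"dy":0,"dz":10,"claw":20},{"rx":0,"ry":0,"rz":0,"dx":0,"dy":0,"dz":3.5,"claw":20},{"rx":0,"ry":0,"rz":0,"dx":0,"dy":0,"dz":0,"claw":20}]'

```text
time_s: 12.82
ee_pos: [0.5578, -0.0446, 0.0393]
ee_rot: [-3.135, -0.206, 0.001]
force: [-0.1, -0.4, -0.5]
grip_width: 0.0382
gripper_force: 61.0
```

>>> move_arm --plan '[{"rx":0,"ry":0,"rz":0,"dx":0,"dy":0,"dz":0.8,"claw":20},{"rx":0,"ry":0,"rz":0,"dx":0,"dy":0,"dz":0.8,"claw":20},{"rx":0,"ry":0,"rz":0,"dx":0,"dy":0,"dz":0,"claw":20}]'

```text
time_s: 13.07
ee_pos: [0.5584, -0.0447, 0.0388]
ee_rot: [3.135, 0.204, 0.002]
force: [0.4, -0.2, -0.8]
grip_width: 0.0386
gripper_force: 61.0
```

>>> move_arm --plan '[{"rx":0,"ry":0,"rz":0,"dx":0,"dy":0,"dz":0.8,"claw":20},{"rx":0,"ry":0,"rz":0,"dx":0,"dy":0,"dz":0.8,"claw":20},{"rx":0,"ry":0,"rz":0,"dx":0,"dy":0,"dz":0,"claw":20}]'

```text
time_s: 13.32
ee_pos: [0.5584, -0.0447, 0.0378]
ee_rot: [3.135, 0.203, 0.002]
force: [-5.0, 0.7, 14.8]
grip_width: 0.0382
gripper_force: 62.6
```

>>> move_arm --plan '[{"rx":0,"ry":0,"rz":0,"dx":0,"dy":0,"dz":0,"claw":20}]'

```text
time_s: 13.4
ee_pos: [0.5584, -0.0447, 0.0378]
ee_rot: [3.135, 0.203, 0.002]
force: [-4.4, 0.8, 13.2]
grip_width: 0.0384
gripper_force: 62.5
```

>>> move_arm --plan '[{"rx":0,"ry":0,"rz":0,"dx":0,"dy":0,"dz":-0.8,"claw":20},{"rx":0,"ry":0,"rz":0,"dx":0,"dy":0,"dz":0,"claw":70},{"rx":0,"ry":0,"rz":0,"dx":0,"dy":0,"dz":0,"claw":70},{"rx":0,"ry":0,"rz":0,"dx":0,"dy":0,"dz":0,"claw":70},{"rx":0,"ry":0,"rz":0,"dx":0,"dy":0,"dz":0,"claw":70}]'

```text
time_s: 13.82
ee_pos: [0.558, -0.0446, 0.0371]
ee_rot: [-3.135, -0.203, 0.0]
force: [-0.7, -0.1, 0.5]
grip_width: 0.0599
gripper_force: 0.0
```

>>> move_arm --plan '[{"rx":0,"ry":0,"rz":0,"dx":0,"dy":0,"dz":-20,"claw":70},{"rx":0,"ry":0,"rz":0,"dx":0,"dy":0,"dz":-40,"claw":70},{"rx":0,"ry":0,"rz":0,"dx":0,"dy":0,"dz":-40,"claw":100},{"rx":0,"ry":0,"rz":0,"dx":0,"dy":0,"dz":0,"claw":100},{"rx":0,"ry":0,"rz":0,"dx":0,"dy":0,"dz":0,"claw":100}]'

```text
time_s: 14.23
ee_pos: [0.559, -0.0448, 0.1393]
ee_rot: [3.134, 0.203, 0.007]
force: [-0.2, 0.7, 0.0]
grip_width: 0.0853
gripper_force: 0.0
```

```bash
python3 go.py 445.8 343.1 130 15.4
```

```text
pos [559.  -44.8 139.3] yaw -82.6 t 14.2 grip 85.3 F [-0.2  0.7  0. ] q6 1.28
shift [ -62.3 -399.3    8.6] rows 11 each [ -5.7 -36.3   0.8] | rz tot 1.431 rows 12 each 0.1193 | tilt rx,ry [ 0.0012 -0.0041]
```

>>> move_arm --plan '[{"rx":0,"ry":0,"rz":0,"dx":-5.7,"dy":-36.3,"dz":0,"claw":100},{"rx":0,"ry":0,"rz":0,"dx":-5.7,"dy":-36.3,"dz":0,"claw":100},{"rx":0,"ry":0,"rz":0,"dx":-5.7,"dy":-36.3,"dz":0,"claw":100},{"rx":0,"ry":0,"rz":0,"dx":-5.7,"dy":-36.3,"dz":0,"claw":100},{"rx":0,"ry":0,"rz":0,"dx":-5.7,"dy":-36.3,"dz":0,"claw":100}]'

```text
time_s: 14.65
ee_pos: [0.5049, 0.133, 0.136]
ee_rot: [3.135, 0.202, -0.003]
force: [1.7, -0.7, 0.6]
grip_width: 0.0851
gripper_force: 0.0
```

>>> move_arm --plan '[{"rx":0,"ry":0,"rz":0,"dx":-5.7,"dy":-36.3,"dz":0,"claw":100},{"rx":0,"ry":0,"rz":0,"dx":-5.7,"dy":-36.3,"dz":0,"claw":100},{"rx":0,"ry":0,"rz":0,"dx":-5.7,"dy":-36.3,"dz":0,"claw":100},{"rx":0,"ry":0,"rz":0,"dx":-5.7,"dy":-36.3,"dz":0,"claw":100},{"rx":0,"ry":0,"rz":0,"dx":-5.7,"dy":-36.3,"dz":0,"claw":100}]'

```text
time_s: 15.07
ee_pos: [0.4533, 0.3093, 0.1359]
ee_rot: [3.134, 0.203, -0.003]
force: [0.2, -0.1, 0.5]
grip_width: 0.085
gripper_force: 0.0
```

>>> move_arm --plan '[{"rx":0,"ry":0,"rz":0,"dx":-5.7,"dy":-36.3,"dz":0,"claw":100},{"rx":0,"ry":0,"rz":-0.114,"dx":0,"dy":0,"dz":0,"claw":100},{"rx":0,"ry":0,"rz":-0.114,"dx":0,"dy":0,"dz":0,"claw":100},{"rx":0,"ry":0,"rz":-0.114,"dx":0,"dy":0,"dz":0,"claw":100},{"rx":0,"ry":0,"rz":-0.114,"dx":0,"dy":0,"dz":0,"claw":100}]'

```text
time_s: 15.48
ee_pos: [0.4435, 0.3431, 0.1357]
ee_rot: [3.004, 0.916, -0.004]
force: [0.4, -0.4, -0.2]
grip_width: 0.0853
gripper_force: 0.0
```

>>> move_arm --plan '[{"rx":0,"ry":0,"rz":-0.114,"dx":0,"dy":0,"dz":0,"claw":100},{"rx":0,"ry":0,"rz":-0.114,"dx":0,"dy":0,"dz":0,"claw":100},{"rx":0,"ry":0,"rz":-0.114,"dx":0,"dy":0,"dz":0,"claw":100},{"rx":0,"ry":0,"rz":-0.114,"dx":0,"dy":0,"dz":0,"claw":100},{"rx":0,"ry":0,"rz":-0.114,"dx":0,"dy":0,"dz":0,"claw":100}]'

```text
time_s: 15.9
ee_pos: [0.4437, 0.3429, 0.1358]
ee_rot: [-2.627, -1.723, 0.004]
force: [-0.0, -0.0, -0.8]
grip_width: 0.0853
gripper_force: 0.0
```

>>> move_arm --plan '[{"rx":0,"ry":0,"rz":-0.114,"dx":0,"dy":0,"dz":0,"claw":100},{"rx":0,"ry":0,"rz":-0.114,"dx":0,"dy":0,"dz":0,"claw":100},{"rx":0,"ry":0,"rz":-0.114,"dx":0,"dy":0,"dz":0,"claw":100},{"rx":0,"ry":0,"rz":-0.114,"dx":0,"dy":0,"dz":0,"claw":100},{"rx":0,"ry":0,"rz":-0.114,"dx":0,"dy":0,"dz":0,"claw":100}]'

```text
time_s: 16.32
ee_pos: [0.4438, 0.3429, 0.1358]
ee_rot: [-2.036, -2.391, 0.004]
force: [0.1, -0.7, 0.5]
grip_width: 0.0849
gripper_force: 0.0
```

>>> move_arm --plan '[{"rx":0,"ry":0,"rz":-0.114,"dx":0,"dy":0,"dz":0,"claw":100},{"rx":0,"ry":0,"rz":0,"dx":0,"dy":0,"dz":0,"claw":100},{"rx":0,"ry":0,"rz":0,"dx":0,"dy":0,"dz":0,"claw":100}]'

```text
time_s: 16.57
ee_pos: [0.4439, 0.343, 0.1362]
ee_rot: [-1.908, -2.495, 0.003]
force: [-0.5, 1.0, -0.1]
grip_width: 0.0855
gripper_force: 0.0
```

```bash
python3 go.py 446 343.1 31 15.4; python3 m2.py foot,547,47,7.6,3 foot,558,-45,7.6,3
```

```text
pos [443.9 343.  136.2] yaw 15.2 t 16.6 grip 85.5 F [-0.5  1.  -0.1] q6 0.31
shift [ -0.4   2.2 105.2] rows 3 each [-0.1  0.7 35.1] | rz tot -0.004 rows 1 each -0.0038 | tilt rx,ry [-0.0016  0.0005]
foot | 547.8 47.3 7.9 c0.21 | 547.8 47.2 7.7 c0.04 | 554.1 46.3 10.2 c0.17
foot | 558.6 -44.3 7.5 c0.22 | 558.2 -44.3 7.2 c0.03 | 563.2 -44.7 10.1 c0.15
```

View pics/m2_1.png

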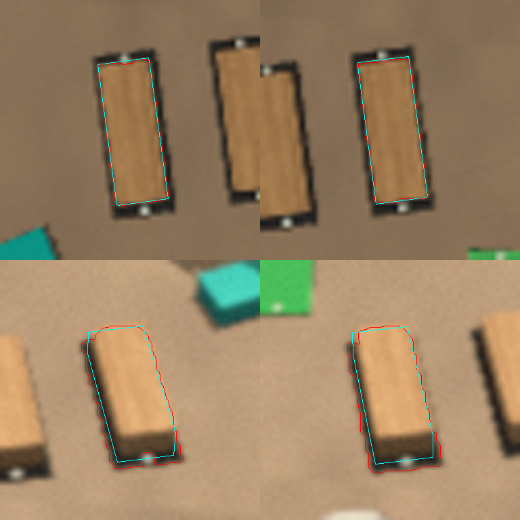

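Both feet sit centred on their pads, within 1 mm and 0.5° in the top view. Next is the board.

>>> move_arm --plan '[{"rx":0,"ry":0,"rz":-0.004,"dx":0,"dy":2,"dz":35,"claw":100},{"rx":0,"ry":0,"rz":0,"dx":0,"dy":0,"dz":35,"claw":100},{"rx":0,"ry":0,"rz":0,"dx":0,"dy":0,"dz":25,"claw":100},{"rx":0,"ry":0,"rz":0,"dx":0,"dy":0,"dz":13,"claw":100},{"rx":0,"ry":0,"rz":0,"dx":0,"dy":0,"dz":0,"claw":100}]'

```text
time_s: 17.08
ee_pos: [0.445, 0.3429, 0.0266]
ee_rot: [-1.9, -2.5, 0.007]
force: [-0.2, -1.2, -0.2]
grip_width: 0.0852
gripper_force: 0.0
```

>>> move_arm --plan '[{"rx":0,"ry":0,"rz":0,"dx":0,"dy":0,"dz":0,"claw":25},{"rx":0,"ry":0,"rz":0,"dx":0,"dy":0,"dz":0,"claw":25},{"rx":0,"ry":0,"rz":0,"dx":0,"dy":0,"dz":0,"claw":25},{"rx":0,"ry":0,"rz":0,"dx":0,"dy":0,"dz":0,"claw":25},{"rx":0,"ry":0,"rz":0,"dx":0,"dy":0,"dz":0,"claw":25}]'

```text
time_s: 17.5
ee_pos: [0.447, 0.3443, 0.031]
ee_rot: [1.899, 2.502, 0.004]
force: [-2.3, -0.6, 8.5]
grip_width: 0.0434
gripper_force: 61.3
```

>>> move_arm --plan '[{"rx":0,"ry":0,"rz":0,"dx":0,"dy":0,"dz":-20,"claw":25},{"rx":0,"ry":0,"rz":0,"dx":0,"dy":0,"dz":-40,"claw":25},{"rx":0,"ry":0,"rz":0,"dx":0,"dy":0,"dz":-40,"claw":25},{"rx":0,"ry":0,"rz":0,"dx":0,"dy":0,"dz":0,"claw":25},{"rx":0,"ry":0,"rz":0,"dx":0,"dy":0,"dz":0,"claw":25}]'

```text
time_s: 17.92
ee_pos: [0.4473, 0.3445, 0.1321]
ee_rot: [1.898, 2.501, 0.008]
force: [0.6, 0.3, -1.3]
grip_width: 0.0436
gripper_force: 61.8
```

```bash
python3 go.py 552.3 1.3 120 7.5
```

```text
pos [447.3 344.5 132.1] yaw 15.6 t 17.9 grip 43.6 F [ 0.6  0.3 -1.3] q6 0.30
shift [-358.8    8.7   11.6] rows 9 each [-39.9   1.    1.3] | rz tot 0.141 rows 2 each 0.0707 | tilt rx,ry [ 0.0055 -0.0017]
```

>>> move_arm --plan '[{"rx":0,"ry":0,"rz":0,"dx":-39.8,"dy":1,"dz":0.5,"claw":25},{"rx":0,"ry":0,"rz":0,"dx":-39.8,"dy":1,"dz":0.5,"claw":25},{"rx":0,"ry":0,"rz":0,"dx":-39.8,"dy":1,"dz":0.5,"claw":25},{"rx":0,"ry":0,"rz":0,"dx":-39.8,"dy":1,"dz":0.5,"claw":25},{"rx":0,"ry":0,"rz":0,"dx":-39.8,"dy":1,"dz":0.5,"claw":25}]'

```text
time_s: 18.33
ee_pos: [0.5042, 0.1516, 0.1259]
ee_rot: [-1.898, -2.502, 0.002]
force: [0.7, 0.5, -0.0]
grip_width: 0.0432
gripper_force: 61.7
```

>>> move_arm --plan '[{"rx":0,"ry":0,"rz":0,"dx":-39.8,"dy":1,"dz":0.5,"claw":25},{"rx":0,"ry":0,"rz":0,"dx":-39.8,"dy":1,"dz":0.5,"claw":25},{"rx":0,"ry":0,"rz":0,"dx":-39.8,"dy":1,"dz":0.5,"claw":25},{"rx":0,"ry":0,"rz":0,"dx":-39.8,"dy":1,"dz":0.5,"claw":25},{"rx":0,"ry":0,"rz":0.07,"dx":0,"dy":0,"dz":0,"claw":25}]'

```text
time_s: 18.75
ee_pos: [0.5525, -0.0044, 0.1239]
ee_rot: [1.988, 2.431, -0.001]
force: [-0.6, 1.0, -0.5]
grip_width: 0.0433
gripper_force: 61.7
```

>>> move_arm --plan '[{"rx":0,"ry":0,"rz":0.07,"dx":0,"dy":0,"dz":0,"claw":25},{"rx":0,"ry":0,"rz":0,"dx":0,"dy":0,"dz":0,"claw":25},{"rx":0,"ry":0,"rz":0,"dx":0,"dy":0,"dz":0,"claw":25}]'

```text
time_s: 19.0
ee_pos: [0.5508, 0.0013, 0.1239]
ee_rot: [-2.066, -2.365, 0.001]
force: [0.1, -0.1, -1.3]
grip_width: 0.0434
gripper_force: 61.7
```

```bash
python3 go.py 552.3 2.2 60 7.5; python3 - <<'E'
from plant import bot
import cv2,numpy as np
a=[]
for n,(u,v) in dict(top=(316,203),side=(325,200)).items():
    c=bot.snapshot(n)["color"][v-40:v+40,u-40:u+40,::-1]; a.append(cv2.resize(c,(400,400),interpolation=cv2.INTER_CUBIC))
cv2.imwrite("pics/b1.png",np.hstack(a))
E
```

```text
pos [550.8   1.3 123.9] yaw 7.7 t 19.0 grip 43.4 F [ 0.1 -0.1 -1.3] q6 -0.22
shift [ 0.7  1.7 63.9] rows 2 each [ 0.4  0.8 32. ] | rz tot 0.004 rows 1 each 0.0036 | tilt rx,ry [-0.0013 -0.0003]
```

View pics/b1.png

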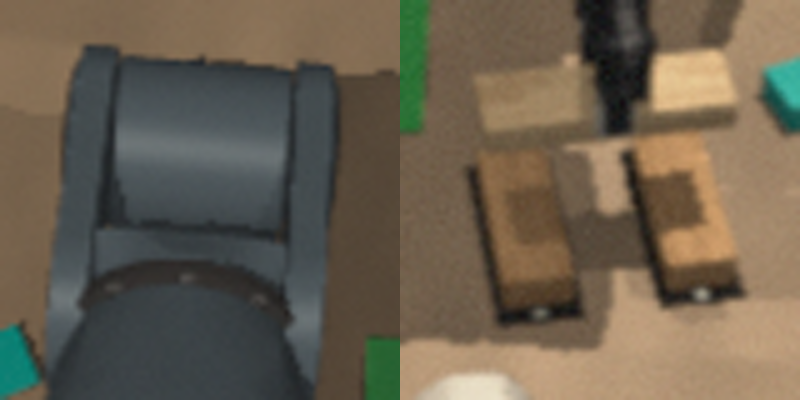

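The top view is blocked by the arm. In the side view (right half) the board hangs level above both feet, spanning columns 475 to 737, with the gripper near 617. Now I'll lower it.

>>> move_arm --plan '[{"rx":0,"ry":0,"rz":0.003,"dx":0.7,"dy":1.7,"dz":30,"claw":25},{"rx":0,"ry":0,"rz":0,"dx":0,"dy":0,"dz":20,"claw":25},{"rx":0,"ry":0,"rz":0,"dx":0,"dy":0,"dz":12,"claw":25},{"rx":0,"ry":0,"rz":0,"dx":0,"dy":0,"dz":4,"claw":25},{"rx":0,"ry":0,"rz":0,"dx":0,"dy":0,"dz":0,"claw":25}]'

```text
time_s: 19.52
ee_pos: [0.5526, 0.0024, 0.0581]
ee_rot: [-2.071, -2.361, 0.001]
force: [0.6, 0.1, -0.5]
grip_width: 0.0434
gripper_force: 61.7
```

>>> move_arm --plan '[{"rx":0,"ry":0,"rz":0,"dx":0,"dy":0,"dz":0.8,"claw":25},{"rx":0,"ry":0,"rz":0,"dx":0,"dy":0,"dz":0,"claw":25}]'

```text
time_s: 19.68
ee_pos: [0.5535, 0.0022, 0.0589]
ee_rot: [2.072, 2.36, 0.001]
force: [-0.5, 0.7, -0.1]
grip_width: 0.0431
gripper_force: 61.7
```

```bash
python3 go.py 552.3 2.2 56 7.5
```

```text
pos [553.5   2.2  58.9] yaw 7.4 t 19.7 grip 43.1 F [-0.5  0.7 -0.1] q6 -0.21
shift [ 0.2 -1.2  2.8] rows 1 each [ 0.2 -1.2  2.8] | rz tot -0.001 rows 1 each -0.0010 | tilt rx,ry [0.0016 0.0003]
```

>>> move_arm --plan '[{"rx":0,"ry":0,"rz":0,"dx":0,"dy":-0.8,"dz":1,"claw":25},{"rx":0,"ry":0,"rz":0,"dx":0,"dy":0,"dz":0.8,"claw":25},{"rx":0,"ry":0,"rz":0,"dx":0,"dy":0,"dz":0,"claw":25}]'

```text
time_s: 19.93
ee_pos: [0.5522, 0.002, 0.0564]
ee_rot: [2.073, 2.36, 0.0]
force: [-0.1, 0.0, -0.2]
grip_width: 0.0438
gripper_force: 61.7
```

>>> move_arm --plan '[{"rx":0,"ry":0,"rz":0,"dx":0,"dy":0,"dz":0.6,"claw":25},{"rx":0,"ry":0,"rz":0,"dx":0,"dy":0,"dz":0,"claw":25}]'

```text
time_s: 20.1
ee_pos: [0.5522, 0.002, 0.056]
ee_rot: [2.073, 2.36, 0.0]
force: [-1.5, -0.1, 4.4]
grip_width: 0.0432
gripper_force: 62.3
```

Contact. I'll release it.

>>> move_arm --plan '[{"rx":0,"ry":0,"rz":0,"dx":0,"dy":0,"dz":0,"claw":75},{"rx":0,"ry":0,"rz":0,"dx":0,"dy":0,"dz":0,"claw":75},{"rx":0,"ry":0,"rz":0,"dx":0,"dy":0,"dz":0,"claw":75},{"rx":0,"ry":0,"rz":0,"dx":0,"dy":0,"dz":0,"claw":75},{"rx":0,"ry":0,"rz":0,"dx":0,"dy":0,"dz":-10,"claw":75}]'

```text
time_s: 20.52
ee_pos: [0.5512, 0.0021, 0.0644]
ee_rot: [-2.072, -2.359, 0.003]
force: [-0.4, 0.3, -0.7]
grip_width: 0.0643
gripper_force: 0.0
```

>>> move_arm --plan '[{"rx":0,"ry":0,"rz":0,"dx":0,"dy":0,"dz":-40,"claw":100},{"rx":0,"ry":0,"rz":0,"dx":0,"dy":0,"dz":-40,"claw":100},{"rx":0,"ry":0,"rz":0,"dx":0,"dy":0,"dz":0,"claw":100},{"rx":0,"ry":0,"rz":0,"dx":0,"dy":0,"dz":0,"claw":100}]'

```text
time_s: 20.85
ee_pos: [0.5532, 0.002, 0.1483]
ee_rot: [2.07, 2.358, 0.004]
force: [0.0, -0.6, 0.2]
grip_width: 0.0856
gripper_force: 0.0
```

```bash
python3 go.py 445 -311 145 12.6
```

```text
pos [553.2   2.  148.3] yaw 7.4 t 20.9 grip 85.6 F [ 0.  -0.6  0.2] q6 -0.21
shift [-296.4 -147.8    2.9] rows 9 each [-32.9 -16.4   0.3] | rz tot -0.090 rows 1 each -0.0903 | tilt rx,ry [0.0047 0.001 ]
```

>>> move_arm --plan '[{"rx":0,"ry":0,"rz":0,"dx":-33,"dy":-16.4,"dz":0,"claw":100},{"rx":0,"ry":0,"rz":0,"dx":-33,"dy":-16.4,"dz":0,"claw":100},{"rx":0,"ry":0,"rz":0,"dx":-33,"dy":-16.4,"dz":0,"claw":100},{"rx":0,"ry":0,"rz":0,"dx":-33,"dy":-16.4,"dz":0,"claw":100},{"rx":0,"ry":0,"rz":0,"dx":-33,"dy":-16.4,"dz":0,"claw":100}]'

```text
time_s: 21.27
ee_pos: [0.4908, -0.1734, 0.1449]
ee_rot: [-2.072, -2.36, 0.001]
force: [0.2, -0.0, 0.0]
grip_width: 0.0857
gripper_force: 0.0
```

>>> move_arm --plan '[{"rx":0,"ry":0,"rz":0,"dx":-33,"dy":-16.4,"dz":0,"claw":100},{"rx":0,"ry":0,"rz":0,"dx":-33,"dy":-16.4,"dz":0,"claw":100},{"rx":0,"ry":0,"rz":0,"dx":-33,"dy":-16.4,"dz":0,"claw":100},{"rx":0,"ry":0,"rz":0,"dx":-33,"dy":-16.4,"dz":0,"claw":100},{"rx":0,"ry":0,"rz":-0.09,"dx":0,"dy":0,"dz":0,"claw":100}]'

```text
time_s: 21.68
ee_pos: [0.442, -0.3162, 0.145]
ee_rot: [-1.971, -2.446, 0.001]
force: [0.8, 0.5, 0.5]
grip_width: 0.0859
gripper_force: 0.0
```

>>> move_arm --plan '[{"rx":0,"ry":0,"rz":0,"dx":0,"dy":0,"dz":0,"claw":100},{"rx":0,"ry":0,"rz":0,"dx":0,"dy":0,"dz":0,"claw":100}]'

```text
time_s: 21.85
ee_pos: [0.4437, -0.3111, 0.1448]
ee_rot: [-1.967, -2.447, -0.0]
force: [0.4, 0.2, -0.5]
grip_width: 0.0852
gripper_force: 0.0
```

```bash
python3 go.py 445 -311 36 12.6; python3 m2.py board,552.5,1.3,97.6,25 carton,445,-311,102.6,0;python3 - <<'E'
from plant import bot
import cv2,numpy as np
a=[]
for n,(u,v) in dict(top=(417,237),side=(219,177)).items():
    c=bot.snapshot(n)["color"][v-40:v+40,u-40:u+40,::-1]; a.append(cv2.resize(c,(260,260),interpolation=cv2.INTER_CUBIC))
cv2.imwrite("pics/c1.png",np.hstack([cv2.imread("pics/m2_2.png")[:,:260],np.vstack(a)]))
E
```

```text
pos [ 443.7 -311.1  144.8] yaw 12.4 t 21.9 grip 85.2 F [ 0.4  0.2 -0.5] q6 -0.91
shift [ -0.4   1.4 108.8] rows 3 each [-0.1  0.5 36.3] | rz tot -0.003 rows 1 each -0.0030 | tilt rx,ry [-0.0009 -0.0014]
board | 552.6 2.4 97.8 c0.20 | 554.0 1.9 97.0 c0.06 | 548.9 2.5 97.9 c0.04
carton | 443.7 -312.8 103.9 c0.32 | 445.9 -313.6 103.0 c0.22 | 441.4 -312.8 104.2 c0.06
```

View pics/c1.png

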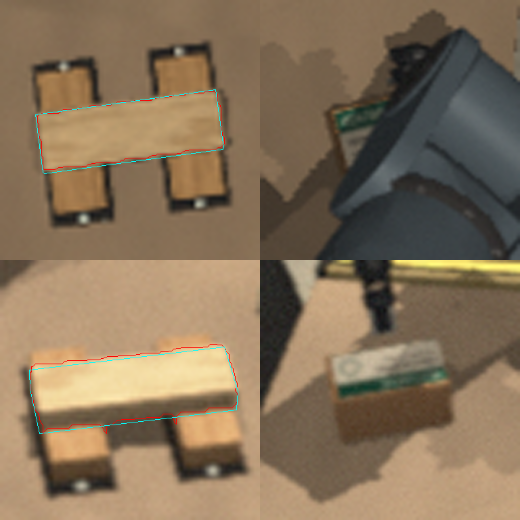

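The top crop shows the board across both feet, at 554.0, 1.9 and 97.0° against the pads' middle of 553.0, 1.1 and 97.4°, which is good. The carton stands with its label up and the open gripper above it.

>>> move_arm --plan '[{"rx":0,"ry":0,"rz":-0.003,"dx":-0.4,"dy":1.4,"dz":36,"claw":100},{"rx":0,"ry":0,"rz":0,"dx":0,"dy":0,"dz":25,"claw":100},{"rx":0,"ry":0,"rz":0,"dx":0,"dy":0,"dz":10,"claw":100},{"rx":0,"ry":0,"rz":0,"dx":0,"dy":0,"dz":0,"claw":100}]'

```text
time_s: 22.38
ee_pos: [0.4449, -0.3104, 0.0726]
ee_rot: [-1.958, -2.451, -0.0]
force: [0.1, -0.2, 0.6]
grip_width: 0.0851
gripper_force: 0.0
```

>>> move_arm --plan '[{"rx":0,"ry":0,"rz":0,"dx":0,"dy":0,"dz":20,"claw":100},{"rx":0,"ry":0,"rz":0,"dx":0,"dy":0,"dz":15,"claw":100},{"rx":0,"ry":0,"rz":0,"dx":0,"dy":0,"dz":3,"claw":100},{"rx":0,"ry":0,"rz":0,"dx":0,"dy":0,"dz":0,"claw":100}]'

```text
time_s: 22.72
ee_pos: [0.4458, -0.3116, 0.037]
ee_rot: [-1.961, -2.454, 0.0]
force: [0.4, -0.5, -0.5]
grip_width: 0.0857
gripper_force: 0.0
```

>>> move_arm --plan '[{"rx":0,"ry":0,"rz":0,"dx":0,"dy":0,"dz":0,"claw":60},{"rx":0,"ry":0,"rz":0,"dx":0,"dy":0,"dz":0,"claw":60},{"rx":0,"ry":0,"rz":0,"dx":0,"dy":0,"dz":0,"claw":60},{"rx":0,"ry":0,"rz":0,"dx":0,"dy":0,"dz":0,"claw":60}]'

```text
time_s: 23.05
ee_pos: [0.4458, -0.3121, 0.0382]
ee_rot: [1.96, 2.454, -0.001]
force: [-3.8, 0.4, 7.3]
grip_width: 0.064
gripper_force: 67.2
```

>>> move_arm --plan '[{"rx":0,"ry":0,"rz":0,"dx":0,"dy":0,"dz":-10,"claw":60},{"rx":0,"ry":0,"rz":0,"dx":0,"dy":0,"dz":-25,"claw":60},{"rx":0,"ry":0,"rz":0,"dx":0,"dy":0,"dz":-35,"claw":60},{"rx":0,"ry":0,"rz":0,"dx":0,"dy":0,"dz":-35,"claw":60},{"rx":0,"ry":0,"rz":0,"dx":0,"dy":0,"dz":0,"claw":60}]'

```text
time_s: 23.47
ee_pos: [0.4479, -0.3134, 0.1487]
ee_rot: [1.955, 2.446, -0.0]
force: [1.2, -0.9, -2.8]
grip_width: 0.0643
gripper_force: 69.2
```

```bash
python3 m2.py carton,445,-311.5,102.4,104;python3 go.py 553 1.5 140 7.4
```

```text
carton | 441.4 -312.8 101.9 c0.33 | 443.0 -306.1 103.0 c0.23 | 437.4 -314.6 103.0 c0.05
pos [ 445.9 -311.8  143.2] yaw 12.7 t 23.6 grip 64.7 F [-0.4 -0.1 -5.8] q6 -0.92
shift [282.  173.6   2.9] rows 9 each [31.3 19.3  0.3] | rz tot 0.093 rows 1 each 0.0934 | tilt rx,ry [0.0019 0.0024]
```

View pics/m2_3.png

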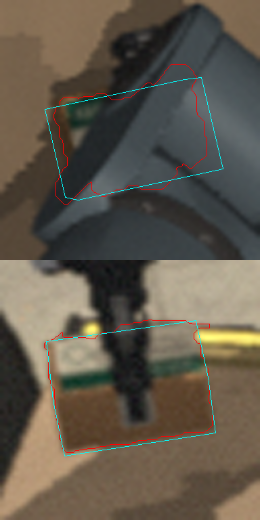

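The side crop shows the carton held level and the finger near its middle (column 138 against 137). I'll carry it to the riser.

>>> move_arm --plan '[{"rx":0,"ry":0,"rz":0,"dx":15,"dy":9,"dz":0,"claw":60},{"rx":0,"ry":0,"rz":0,"dx":31.5,"dy":19.4,"dz":0,"claw":60},{"rx":0,"ry":0,"rz":0,"dx":31.5,"dy":19.4,"dz":0,"claw":60},{"rx":0,"ry":0,"rz":0,"dx":31.5,"dy":19.4,"dz":0,"claw":60},{"rx":0,"ry":0,"rz":0,"dx":31.5,"dy":19.4,"dz":0,"claw":60}]'

```text
time_s: 23.98
ee_pos: [0.4982, -0.153, 0.1402]
ee_rot: [-1.96, -2.452, 0.001]
force: [0.5, -0.5, -5.0]
grip_width: 0.0643
gripper_force: 68.9
```

>>> move_arm --plan '[{"rx":0,"ry":0,"rz":0,"dx":31.5,"dy":19.4,"dz":0,"claw":60},{"rx":0,"ry":0,"rz":0,"dx":31.5,"dy":19.4,"dz":0,"claw":60},{"rx":0,"ry":0,"rz":0,"dx":31.5,"dy":19.4,"dz":0,"claw":60},{"rx":0,"ry":0,"rz":0,"dx":31.5,"dy":19.4,"dz":0,"claw":60},{"rx":0,"ry":0,"rz":0,"dx":15,"dy":9,"dz":0,"claw":60}]'

```text
time_s: 24.4
ee_pos: [0.5521, 0.0053, 0.1401]
ee_rot: [-1.957, -2.454, 0.001]
force: [0.8, 0.2, -5.1]
grip_width: 0.0643
gripper_force: 68.9
```

>>> move_arm --plan '[{"rx":0,"ry":0,"rz":0.093,"dx":0,"dy":0,"dz":0,"claw":60},{"rx":0,"ry":0,"rz":0,"dx":0,"dy":0,"dz":0,"claw":60},{"rx":0,"ry":0,"rz":0,"dx":0,"dy":0,"dz":0,"claw":60}]'

```text
time_s: 24.65
ee_pos: [0.5514, 0.0017, 0.1403]
ee_rot: [-2.069, -2.362, 0.002]
force: [0.6, -0.5, -5.5]
grip_width: 0.0644
gripper_force: 68.9
```

```bash
python3 go.py 553 1.5 86 7.4; python3 m2.py carton,553,1.5,97.4,106
```

```text
pos [551.4   1.7 140.3] yaw 7.6 t 24.6 grip 64.4 F [ 0.6 -0.5 -5.5] q6 -0.21
shift [-0.4  1.7 54.3] rows 2 each [-0.2  0.8 27.2] | rz tot 0.003 rows 1 each 0.0028 | tilt rx,ry [-0.0024 -0.0005]
carton | 554.8 3.5 90.9 c0.24 | 554.5 5.7 90.1 c0.10 | 551.3 1.1 95.9 c0.09
```

View pics/m2_4.png

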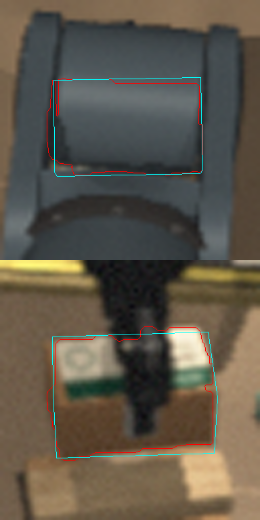

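The side crop shows the carton hanging level above the board and well centred (y ≈ 1). Lowering it.

>>> move_arm --plan '[{"rx":0,"ry":0,"rz":0.003,"dx":-0.4,"dy":1.7,"dz":25,"claw":60},{"rx":0,"ry":0,"rz":0,"dx":0,"dy":0,"dz":17,"claw":60},{"rx":0,"ry":0,"rz":0,"dx":0,"dy":0,"dz":10,"claw":60},{"rx":0,"ry":0,"rz":0,"dx":0,"dy":0,"dz":3,"claw":60},{"rx":0,"ry":0,"rz":0,"dx":0,"dy":0,"dz":0,"claw":60}]'

```text
time_s: 25.17
ee_pos: [0.5537, 0.0011, 0.086]
ee_rot: [-2.076, -2.357, 0.001]
force: [0.5, -0.2, -4.4]
grip_width: 0.0641
gripper_force: 68.8
```

>>> move_arm --plan '[{"rx":0,"ry":0,"rz":0,"dx":0,"dy":0,"dz":0.8,"claw":60},{"rx":0,"ry":0,"rz":0,"dx":0,"dy":0,"dz":0.8,"claw":60},{"rx":0,"ry":0,"rz":0,"dx":0,"dy":0,"dz":0,"claw":60}]'

```text
time_s: 25.42
ee_pos: [0.5544, 0.0014, 0.0856]
ee_rot: [2.076, 2.357, 0.001]
force: [-0.0, -0.0, -4.7]
grip_width: 0.064
gripper_force: 68.8
```

```bash
python3 go.py 553 1.5 82 7.4
```

```text
pos [554.4   1.4  85.6] yaw 7.3 t 25.4 grip 64.0 F [-0.  -0.  -4.7] q6 -0.21
shift [ 0.3 -1.4  3.6] rows 1 each [ 0.3 -1.4  3.6] | rz tot -0.003 rows 1 each -0.0025 | tilt rx,ry [0.0012 0.0003]
```

>>> move_arm --plan '[{"rx":0,"ry":0,"rz":0,"dx":0,"dy":-0.5,"dz":0.8,"claw":60},{"rx":0,"ry":0,"rz":0,"dx":0,"dy":0,"dz":0.8,"claw":60},{"rx":0,"ry":0,"rz":0,"dx":0,"dy":0,"dz":0,"claw":60}]'

```text
time_s: 25.67
ee_pos: [0.5535, 0.0014, 0.0834]
ee_rot: [2.076, 2.357, 0.0]
force: [0.6, 0.3, -5.1]
grip_width: 0.0639
gripper_force: 68.8
```

>>> move_arm --plan '[{"rx":0,"ry":0,"rz":0,"dx":0,"dy":0,"dz":0.6,"claw":60},{"rx":0,"ry":0,"rz":0,"dx":0,"dy":0,"dz":0,"claw":60}]'

```text
time_s: 25.83
ee_pos: [0.5535, 0.0014, 0.0826]
ee_rot: [-2.077, -2.357, 0.0]
force: [-0.2, 0.2, -5.2]
grip_width: 0.0644
gripper_force: 68.8
```

>>> move_arm --plan '[{"rx":0,"ry":0,"rz":0,"dx":0,"dy":0,"dz":0.6,"claw":60},{"rx":0,"ry":0,"rz":0,"dx":0,"dy":0,"dz":0,"claw":60}]'

```text
time_s: 26.0
ee_pos: [0.5536, 0.0014, 0.0822]
ee_rot: [2.076, 2.357, 0.0]
force: [-0.8, 0.7, -3.0]
grip_width: 0.0641
gripper_force: 69.2
```

>>> move_arm --plan '[{"rx":0,"ry":0,"rz":0,"dx":0,"dy":0,"dz":0.4,"claw":60},{"rx":0,"ry":0,"rz":0,"dx":0,"dy":0,"dz":0,"claw":60}]'

```text
time_s: 26.17
ee_pos: [0.5536, 0.0014, 0.0822]
ee_rot: [2.076, 2.357, 0.0]
force: [-3.7, 1.4, 5.0]
grip_width: 0.0645
gripper_force: 70.2
```

Contact. I'll open, back straight up, and move clear.

>>> move_arm --plan '[{"rx":0,"ry":0,"rz":0,"dx":0,"dy":0,"dz":0,"claw":100},{"rx":0,"ry":0,"rz":0,"dx":0,"dy":0,"dz":0,"claw":100},{"rx":0,"ry":0,"rz":0,"dx":0,"dy":0,"dz":0,"claw":100},{"rx":0,"ry":0,"rz":0,"dx":0,"dy":0,"dz":0,"claw":100},{"rx":0,"ry":0,"rz":0,"dx":0,"dy":0,"dz":-5,"claw":100}]'

```text
time_s: 26.58
ee_pos: [0.5532, 0.0014, 0.0861]
ee_rot: [-2.076, -2.357, 0.001]
force: [0.3, 0.2, -0.2]
grip_width: 0.0857
gripper_force: 0.0
```

>>> move_arm --plan '[{"rx":0,"ry":0,"rz":0,"dx":0,"dy":0,"dz":-20,"claw":100},{"rx":0,"ry":0,"rz":0,"dx":0,"dy":0,"dz":-30,"claw":100},{"rx":0,"ry":0,"rz":0,"dx":0,"dy":0,"dz":-30,"claw":100},{"rx":0,"ry":0,"rz":0,"dx":0,"dy":0,"dz":-30,"claw":100},{"rx":0,"ry":0,"rz":0,"dx":0,"dy":0,"dz":0,"claw":100}]'

```text
time_s: 27.0
ee_pos: [0.5558, 0.0012, 0.2026]
ee_rot: [2.072, 2.352, 0.008]
force: [-0.0, -0.6, 0.8]
grip_width: 0.0853
gripper_force: 0.0
```

>>> move_arm --plan '[{"rx":0,"ry":0,"rz":0,"dx":40,"dy":0,"dz":0,"claw":100},{"rx":0,"ry":0,"rz":0,"dx":40,"dy":0,"dz":0,"claw":100},{"rx":0,"ry":0,"rz":0,"dx":40,"dy":0,"dz":0,"claw":100},{"rx":0,"ry":0,"rz":0,"dx":40,"dy":0,"dz":0,"claw":100},{"rx":0,"ry":0,"rz":0,"dx":40,"dy":0,"dz":0,"claw":100}]'

```text
time_s: 27.42
ee_pos: [0.5277, 0.2016, 0.1968]
ee_rot: [2.077, 2.357, 0.0]
force: [0.5, -0.4, 0.2]
grip_width: 0.0854
gripper_force: 0.0
```

>>> move_arm --plan '[{"rx":0,"ry":0,"rz":0,"dx":40,"dy":0,"dz":0,"claw":100},{"rx":0,"ry":0,"rz":0,"dx":40,"dy":0,"dz":0,"claw":100},{"rx":0,"ry":0,"rz":0,"dx":0,"dy":0,"dz":0,"claw":100},{"rx":0,"ry":0,"rz":0,"dx":0,"dy":0,"dz":0,"claw":100}]'

```text
time_s: 27.75
ee_pos: [0.5175, 0.2808, 0.1964]
ee_rot: [-2.073, -2.361, 0.0]
force: [-0.2, -0.8, 0.7]
grip_width: 0.0856
gripper_force: 0.0
```

```bash
python3 go.py 553 1.5 82 7.4; python3 m2.py carton,553.5,1.5,97.4,44; python3 - <<'E'
from plant import bot
import cv2,numpy as np
a=[]
for n,(u,v) in dict(top=(316,203),side=(325,200)).items():
    c=bot.snapshot(n)["color"][v-90:v+90,u-90:u+90,::-1]; a.append(cv2.resize(c,(400,400),interpolation=cv2.INTER_CUBIC))
b=np.hstack(a); m=cv2.imread(sorted(__import__("glob").glob("pics/m2_*"))[-1]); m=cv2.resize(m,(100,200)); b[:200,:100]=m
cv2.imwrite("pics/end.png",b)
E
```

```text
pos [517.5 280.8 196.4] yaw 7.4 t 27.8 grip 85.6 F [-0.2 -0.8  0.7] q6 0.29
shift [-281.5   -0.9  114.5] rows 8 each [-35.2  -0.1  14.3] | rz tot 0.000 rows 1 each 0.0005 | tilt rx,ry [-0.0002  0.0001]
carton | 552.4 2.6 96.3 c0.32 | 554.0 2.2 97.8 c0.21 | 549.1 2.0 95.2 c0.06
```

View pics/end.png

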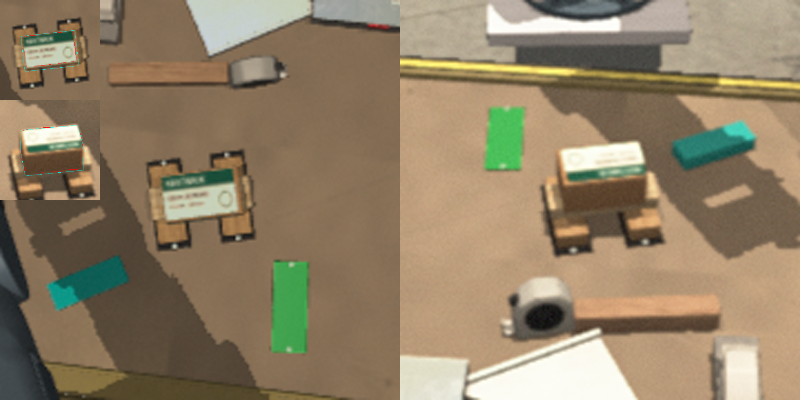

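The final view shows the carton upright on the middle of the board at about (202,192) in the top crop. It fits at 554, 2.2 and 97.8°, against the board's 554, 1.9 and 97.0°. The stick and tape are untouched and the gripper is clear, so I'll hand it in.

```bash
python3 -c "
from plant import bot
print(bot.hand_in())"
```

```text
the job is handed in; nothing more can be done
None
```

The riser is set up and handed in at about 28 s: in the camera fits the feet are within about 1 mm and 0.5° of the pads, the board within about 1.5 mm of centre, and the carton stands upright on its middle; the stick and tape were left alone.

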